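# Nest the mixing cups on the bench scale and hold the stack clear of the pan

### The job

Nest the set of mixing cups on the bench scale: put the medium cup fully home into the big one that stands on the scale, then the small cup fully home into the medium one. Then grip the big cup at the bottom of the stack, lift the whole stack straight up about 10 cm clear of the scale pan so the scale can zero itself, and finish while still holding it there, steady and level. Keep the cups upright throughout and leave the other things on the bench where they are.

Things in the scene. Friction and masses are not known exactly. Their poses are not given: they have to be found in the camera images.
- big_cup: white plastic mixing cup, about 80 g, 80 high: foot diameter 41, tapering out to 58 at height 62, then a straight collar of diameter 68 up to the rim; wall 1.8; thick flat inner floor 20 above its underside. Origin: centre of the underside; z up. Big: starts on the scale pan; bottom of the stack (all three: 112 high).
- medium_cup: white plastic mixing cup, about 70 g, 80 high: foot diameter 40, tapering out to 53 at height 62, then a straight collar of diameter 59 up to the rim; wall 1.8; thick flat inner floor 20 above its underside. Origin: centre of the underside; z up. Medium: starts on the panel; fully home on the big cup's floor it is 20 higher, 1.4 play all round.
- small_cup: white plastic mixing cup, about 60 g, 72 high: foot diameter 38, tapering out to 47 at height 58, then a straight collar of diameter 50 up to the rim; wall 1.8; thick flat inner floor 20 above its underside. Origin: centre of the underside; z up. Small: starts on the panel; fully home on the medium cup's floor it is 20 higher, 1.3 play all round.
- scale: fixed bench scale, no moving part: grey housing 180 (its x) x 150 (its y), 36 high, with a round steel pan of diameter 124 whose flat top is 50 above the origin. Origin: centre of the underside, on the panel (a dark flat board on the bench, top at z = 0.010 m)
- pan (a point): centre of the scale pan's top face, z up
- tin: closed steel tin with a paper label, upright, diameter 66, height 105; a bystander, loose on the panel; origin: centre of its underside
- glue: white bottle with a red cap, upright, diameter 52, height 115; a bystander, loose on the panel; origin: centre of its underside
- sanding_block: cork-faced wooden sanding block, 68 x 110 x 32 high, long side along its y; a bystander, loose on the panel; origin: centre of its underside
- tape: roll of tape lying flat, diameter 92, height 25; a bystander, loose on the panel; origin: centre of its underside
- wrench: wrench lying flat, 170 long along its x; a bystander, loose on the panel; origin: centre of its underside
- screwdriver: screwdriver lying down, 190 long along its x; a bystander, loose on the panel; origin: centre of its underside
There are look-alikes about, which are no part of the job. Leave any green or red look-alike of the small_cup alone.

How it is judged (in metres and radians):
On the way, in this order (a step that is already met when the one before it is completed fails the run):
1. the medium cup sits fully home in the big cup on the scale and has been let go (z of medium_cup in the frame of big_cup between 0.016 and 0.024 m and horizontal distance between medium_cup and big_cup below 0.006 m and angle between the z axis of medium_cup and the z axis of big_cup, either way round below 0.08 rad and contact force between the fingers and medium_cup below 0.2 N and contact force between big_cup and scale above 0.2 N and angle between big_cup's own z axis and vertical below 0.1 rad), for 0.2 s.
2. the small cup sits fully home in the medium one, still in the big one on the scale, and all are let go (all of step 1 and z of small_cup in the frame of big_cup between 0.036 and 0.044 m and horizontal distance between small_cup and big_cup below 0.006 m and angle between the z axis of small_cup and the z axis of big_cup, either way round below 0.08 rad and contact force between the fingers and small_cup below 0.2 N), for 0.2 s.
At the end, for the whole second after the job is handed in: Cups nested fully home (each 20 mm +-4 above the next, concentric within 6 mm, axes within 0.08 rad); big cup gripped by the fingers, its underside 60-160 mm above the pan, within 80 mm of its centre sideways, tilt under 0.1 rad, under 0.03 m/s and 0.3 rad/s; nothing touches the scale (z of medium_cup in the frame of big_cup between 0.016 and 0.024 m and horizontal distance between each of medium_cup, small_cup and big_cup below 0.006 m and angle between the z axis of each of medium_cup, small_cup and the z axis of big_cup, either way round below 0.08 rad and z of small_cup in the frame of big_cup between 0.036 and 0.044 m and z of big_cup in the frame of pan between 0.06 and 0.16 m and horizontal distance between big_cup and pan below 0.08 m and angle between big_cup's own z axis and vertical below 0.1 rad and linear speed of big_cup below 0.03 m/s and angular speed of big_cup below 0.3 rad/s and contact force between the fingers and big_cup above 0.5 N and contact force between scale and anything else below 0.1 N); the arm keeps its last pose, push and grip.
It fails at once if a mixing cup is tipped more than 0.5 rad (angle between any of big_cup, medium_cup, small_cup's own z axis and vertical above 0.5 rad).
It fails at once if a bystander is moved more than 30 mm or tipped (distance of any of tin, glue, sanding_block, tape, wrench, screwdriver from where it was at the start of the episode above 0.03 m or angle between any of tin, glue's own z axis and vertical above 0.4 rad).
It also fails if it takes over 70 s, if anything falls off the work surface, if the arm or the gripper's body presses on something with over 40 N, if the wrist force passes 120 N, or if a joint passes its speed limit or range.

### The arm

A 6-joint arm with a two-finger parallel gripper is mounted at the origin on the work surface. World frame = base frame: x ahead of the robot, y to its left, z up, the work surface at z = 0. Lengths are in mm, angles in rad, forces in N, time in s.
With the tool pointing down it reaches from about 300 to 875 mm from the base axis. Payload 6.4 kg.
Tool frame: the origin (TCP) lies at the very end of the fingers, on their centre line; the grasp point (between the pads) lies robot.pinch_z behind it (robot.pinch_z is the distance from the TCP to the grasp point, in mm); z points along the fingers, y is the line along which they close (so a half turn about z gives the same grasp; the last joint's range is limited). The gripper opens to 88 mm and grips with 3 to 60 N. Pads are 18 mm wide; open, the fingers measure 123 mm over their backs; the gripper's body (75 mm by 187 mm) begins 45 mm behind the grasp point.
Start: joints at [1.088, 0.181, 1.607, -0, 1.354, -0.206], TCP at [157.123, 553.131, 238.714] pointing down, gripper open.
Joint ranges: [-2.99, 2.99], [-0.89, 2.07], [0.3, 2.58], [-1.14, 4.28], [0, 2.63], [-3.12, 3.12]. Speed limits (rad/s): [2.57, 2.57, 3.01, 3.14, 3.14, 3.14].

### API

Orientations are given as [roll, pitch, yaw] about the fixed x, y, z axes, in that order (R = Rz(yaw) Ry(pitch) Rx(roll)).
In Python, from workcell import robot, optics gives the robot as it stands. The module is installed in compiled form; this text tells all that it offers. Calls block until the motion is done:
- robot.move_pose(position, orientation): joint-space move of the TCP to a pose.
- robot.move_l(position, orientation=None, v=150, threshold=None): straight line of the TCP; orientation=None keeps the orientation; v is the mean speed in mm/s. With threshold (N) it stops when the force on the tool has changed by that much, and returns True; else False.
- robot.move_j(angles): joint-space move.
- robot.grip(opening, effort=None): opening from 0.0 (shut) to 1.0 (fully open); effort is the grip in N (None keeps the last); returns when the fingers have stopped.
- robot.wait(seconds).
- robot.inverse_kinematics(position, orientation): joint angles nearest the present ones, or None.
- optics.grab_frame(name): name is "side" or "top"; returns the picture (400x640x3 uint8, red, green, blue); there is no depth.
- optics.camera_info(name): a dict with "intrinsics" (3x3 intrinsics, pixels), "eye" and "attitude" of the camera in the world. Camera axes: x right, y down, z forward; pixel columns grow to the right and rows downward; lengths in mm; the calibration is good to about 2 mm. A picture is of the moment at which its call begins. camera_info takes no time and is no camera call.
A pose or a line that the arm cannot do raises robot.IKError and nothing moves.
- robot.hand_in(): hands the job in; it is judged then, once.
Readings, each from a call of its own:
- robot.current_time(): time.
- robot.current_joint_positions(): joint angles.
- robot.current_qvel(): joint speeds.
- robot.current_tau(): joint torques, N m.
- robot.current_position(): TCP position.
- robot.current_orientation(): TCP orientation.
- robot.current_contact_force(): force on the tool from outside, world axes, zero at the start.
- robot.current_torque(): the same for the moment, N m.
- robot.current_width(): opening from 0.0 (shut) to 1.0 (fully open).
- robot.current_gripper_force(): force on a finger pad.
Only numpy, scipy, OpenCV 4.12 (cv2) and the standard library are available. Lean on these libraries where they do the work, as an engineer would, in place of code of your own. Each camera call takes 0.05 s, during which the arm holds its last target. There are 200 camera calls.

## Working session

There is one attempt and no reset: what is moved stays moved. The work goes in short steps, each a Python script; the robot and the scene stay as the last script left them, time stands still between calls to the robot, and variables do not carry over. Pictures are saved under pics/ and viewed, at most 10 in all, crops included, and the job is handed in when it is done.

```bash
mkdir -p pics; python3 - <<'E'
from workcell import robot, optics
import cv2
for n in ("top","side"):
    im=optics.grab_frame(n); cv2.imwrite(f"pics/{n}0.png",im[:,:,::-1])
    print(optics.camera_info(n))
print(robot.pinch_z,robot.current_orientation(),robot.current_time(),robot.current_width())
E
```

```text
{'intrinsics': array([[497.677124  ,   0.        , 315.90497482],
       [  0.        , 497.677124  , 200.09828659],
       [  0.        ,   0.        ,   1.        ]]), 'eye': array([ 295.17015655,   74.77242189, 1363.59668767]), 'attitude': array([-3.0078074 ,  0.01254497, -1.58877393])}
{'intrinsics': array([[399.85738352,   0.        , 317.70963783],
       [  0.        , 399.85738352, 201.71195442],
       [  0.        ,   0.        ,   1.        ]]), 'eye': array([   2.14548108, -576.74767411,  748.30950884]), 'attitude': array([-2.27529884, -0.00761523, -0.60609002])}
18.700000000000003 [-3.14009791e+00 -3.02247465e-04  2.86477115e+00] 0.1 0.9997005341127062
```

View pics/top0.png

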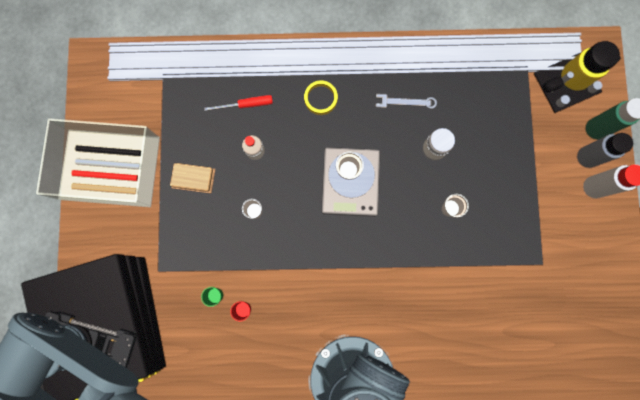

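View pics/side0.png

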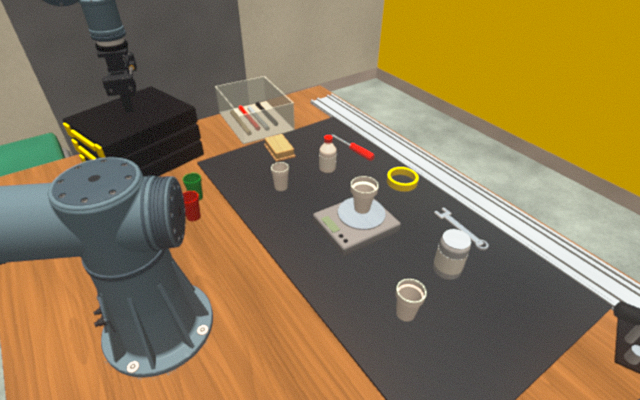

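The top view shows the white cups at (252,209), (456,206) and, on the scale, (349,166). I'll enlarge all three in both views.

```bash
python3 - <<'E'
import cv2,numpy as np
def t(n,c,r):
    im=cv2.imread(f"pics/{n}0.png")[r-22:r+22,c-22:c+22]
    im=cv2.resize(im,(264,264),interpolation=cv2.INTER_CUBIC)
    for k in range(0,44,10):
        cv2.putText(im,str(c-22+k),(k*6,10),0,.35,(0,255,255)); cv2.putText(im,str(r-22+k),(0,k*6+4),0,.35,(0,255,255))
        cv2.line(im,(k*6+3,12),(k*6+3,18),(0,255,255)); cv2.line(im,(24,k*6+3),(30,k*6+3),(0,255,255))
    return im
a=np.hstack([t("top",*p) for p in((252,209),(349,168),(456,206))])
b=np.hstack([t("side",*p) for p in((280,178),(364,195),(410,298))])
cv2.imwrite("pics/m.png",np.vstack([a,b]))
E
```

```text
(no output)
```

View pics/m.png

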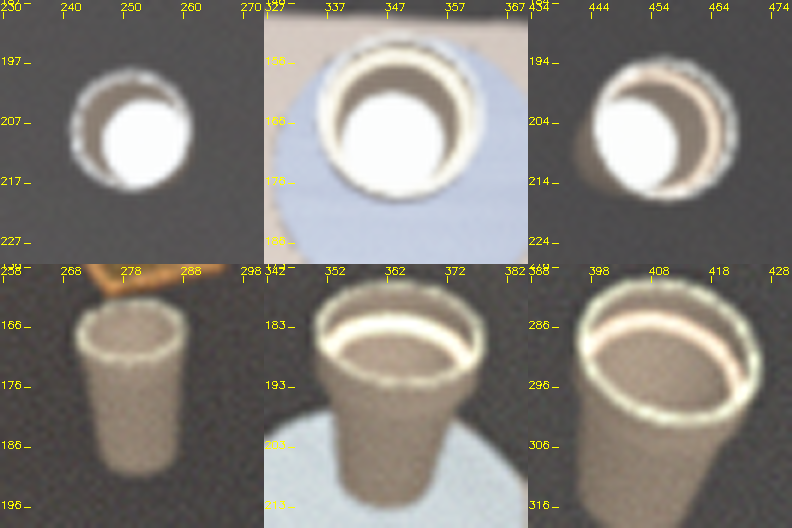

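```bash
cat > h.py <<'E'
from workcell import robot, optics
import numpy as np
from scipy.spatial.transform import Rotation as R
def ray(n,uv):
    c=optics.camera_info(n); d=R.from_euler("xyz",c["attitude"]).as_matrix()@np.linalg.solve(c["intrinsics"],[*uv,1])
    return c["eye"],d/np.linalg.norm(d)
def onplane(n,uv,z):
    e,d=ray(n,uv); return e+d*(z-e[2])/d[2]
def tri(a,b):
    (p,d),(q,f)=ray("top",a),ray("side",b)
    s=np.linalg.lstsq(np.c_[d,-f],q-p,rcond=None)[0]; x,y=p+s[0]*d,q+s[1]*f
    return (x+y)/2,np.linalg.norm(x-y)
E
python3 - <<'E'
from h import *
np.set_printoptions(precision=1,suppress=True)
for n,a,b,z in(("small",(251.3,208),(279.6,166.6),82),("big",(349.3,165),(364.3,183.9),140),("med",(456.5,205),(411.2,290),90)):
    print(n,tri(a,b),onplane("top",a,z),onplane("side",b,z))
    p=onplane("top",a,z); print([robot.inverse_kinematics([p[0],p[1],zz],[np.pi,0,y]) is not None for zz in(73,270) for y in(0,np.pi/2,-np.pi/2,np.pi)])
E
```

```text
small (array([451.3, 255.8,  80.6]), np.float64(1.4335159105276636)) [450.5 255.9  82. ] [451.1 253.7  82. ]
[True, True, True, True, True, True, True, True]
big (array([548.2,   1.3, 138.9]), np.float64(2.0629079983944094)) [547.1   2.  140. ] [548.2  -0.1 140. ]
[True, True, True, True, True, True, True, True]
med (array([ 447.9, -274.5,   87.5]), np.float64(1.3202572768036456)) [ 447.  -273.4   90. ] [ 446.8 -276.    90. ]
[True, True, True, True, True, True, True, True]
```

```bash
python3 - <<'E'
from h import *
import cv2
O=[np.pi,0,np.pi]
robot.move_pose([447,-274.5,240],O)
robot.move_l([447,-274.5,73],v=150)
print(robot.current_position(),robot.current_contact_force())
robot.grip(0.0,12); print("w",robot.current_width()*88,robot.current_gripper_force(),robot.current_contact_force())
robot.move_l([447,-274.5,260],v=150)
print("w",robot.current_width()*88,robot.current_contact_force(),robot.current_time())
a=optics.grab_frame("side"); cv2.imwrite("pics/s1.png",cv2.resize(a[180:380,320:560,::-1],None,fx=3,fy=3,interpolation=cv2.INTER_CUBIC))
E
```

```text
[ 447.57929435 -275.01689477   73.88390364] [ 0.68335449 -0.77593923  0.51423593]
w 58.66236946550921 12.000352749601007 [-0.394645    0.12409352  1.5417651 ]
w 58.864073854381324 [ 0.06209264 -0.48881508 -0.31842317] 6.3917
```

View pics/s1.png

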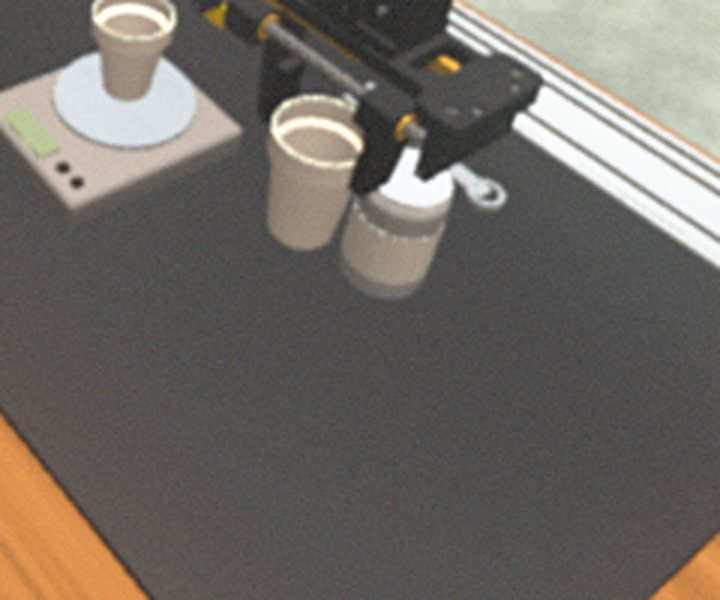

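Cup held upright (crop 318,127), width 58.7 mm, as a 59 mm collar should be. Next: lowering it into the big cup.

```bash
python3 - <<'E'
from h import *
import cv2
X,Y=547.7,1.2
print("held rim (side)",onplane("side",(425.7,222),277))
robot.move_l([X,Y,260],v=200)
robot.move_l([X,Y,205],v=120)
t=robot.move_l([X,Y,143.5],v=50,threshold=5)
print(t,robot.current_position(),robot.current_contact_force(),robot.current_time(),robot.current_width()*88)
a=optics.grab_frame("side"); cv2.imwrite("pics/s2.png",cv2.resize(a[110:270,270:480,::-1],None,fx=3.5,fy=3.5,interpolation=cv2.INTER_CUBIC))
E
```

```text
held rim (side) [ 444.07134645 -272.02504361  277.        ]
False [547.9536796    1.16172518 143.85988782] [-0.26262725 -0.16761236 -0.16894861] 10.05 58.8474474356119
```

View pics/s2.png

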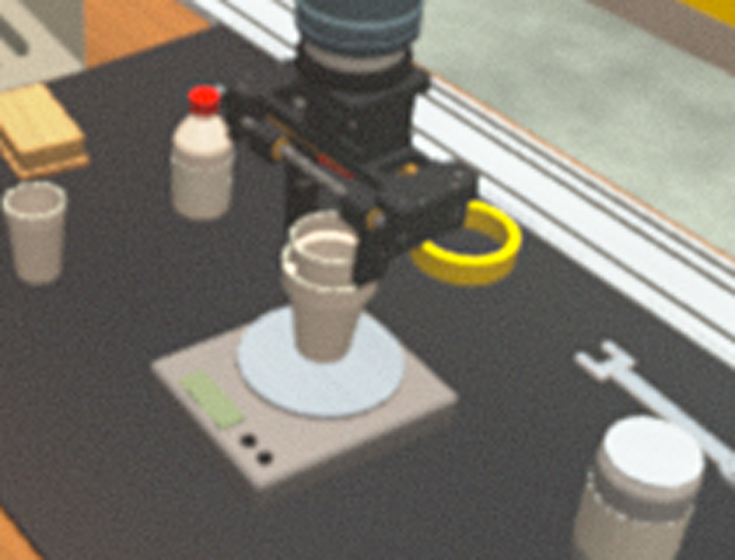

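The medium cup is nested (rim at about crop 325,235), at the expected height with no contact force. I'll release it, pick up the small cup and check.

```bash
python3 - <<'E'
from h import *
import cv2
X,Y=547.7,1.2
robot.grip(1.0); robot.wait(0.3)
print(robot.current_contact_force())
robot.move_l([X,Y,250],v=150)
x,y=451,255
robot.move_l([x,y,240],v=250)
robot.move_l([x,y,72],v=150)
robot.grip(0.0,12); print("w",robot.current_width()*88,robot.current_position(),robot.current_contact_force())
robot.move_l([x,y,270],v=150)
print("w",robot.current_width()*88,robot.current_time())
a=optics.grab_frame("side"); s=cv2.resize(a[140:240,310:420,::-1],None,fx=3.6,fy=3.6,interpolation=cv2.INTER_CUBIC)
b=cv2.resize(a[80:180,225:335,::-1],None,fx=3.6,fy=3.6,interpolation=cv2.INTER_CUBIC)
cv2.imwrite("pics/s3.png",np.hstack([s,b]))
E
```

```text
[-0.13544529 -0.15470915  0.46463086]
w 49.11155440261517 [451.03975728 255.01509164  72.07215618] [0.14494638 0.48911106 0.85871493]
w 49.493061500609436 16.4917
```

View pics/s3.png

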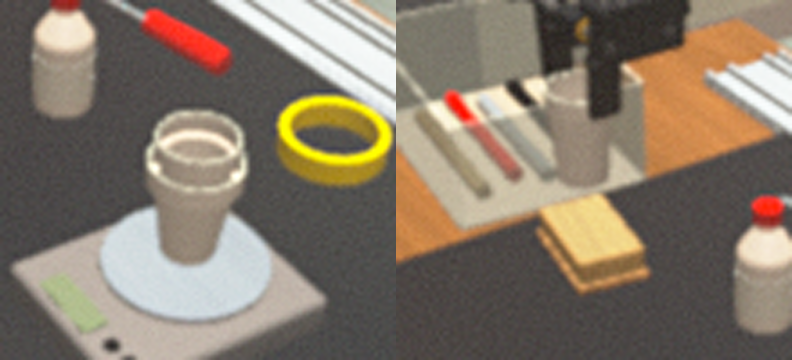

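The medium cup is nested (rim at crop 199,138) and the small cup is held upright. Next: placing the small cup.

```bash
python3 - <<'E'
from h import *
import cv2
print("medium rim",onplane("side",(364.9,178),160))
X,Y=547.7,1.2
robot.move_l([X,Y,270],v=200)
robot.move_l([X,Y,225],v=120)
t=robot.move_l([X,Y,162.5],v=50,threshold=5)
print(t,robot.current_position(),robot.current_contact_force(),robot.current_width()*88)
if not t:
    robot.grip(1.0); robot.wait(0.4); print(robot.current_contact_force())
    robot.move_l([X,Y,260],v=150); robot.move_l([X,Y-150,270],v=200)
print(robot.current_time())
a=optics.grab_frame("side"); s=cv2.resize(a[140:240,310:420,::-1],None,fx=5,fy=5,interpolation=cv2.INTER_CUBIC)
cv2.imwrite("pics/s4.png",s)
E
```

```text
medium rim [546.57307707  -1.75004431 160.        ]
False [547.93903493   1.14858905 162.89425331] [ 0.13573168  0.99739313 -1.19170939] 49.42176159867055
[ 0.59909963 -0.77052453 -0.09993601]
22.7917
```

View pics/s4.png

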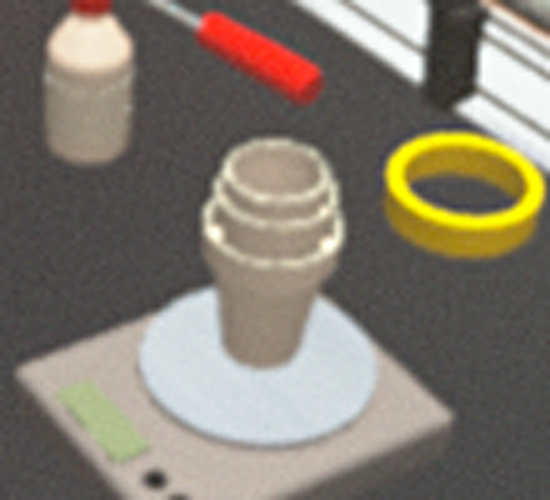

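All three cups are nested (small rim at crop 273,172), concentric and upright. Now gripping the big collar and lifting.

```bash
python3 - <<'E'
from h import *
import cv2
p=onplane("side",(364.2,174),172); print("small rim",p)
X,Y=547.7,1.2
assert np.hypot(p[0]-X,p[1]-Y)<5
robot.move_l([X,Y,260],v=200)
robot.move_l([X,Y,185],v=150)
t=robot.move_l([X,Y,113],v=60,threshold=5); print(t,robot.current_position())
if not t:
    robot.grip(0.0,25); print("w",robot.current_width()*88,robot.current_gripper_force(),robot.current_contact_force())
    robot.move_l([X,Y,213],v=60); robot.wait(1)
    print(robot.current_position(),robot.current_width()*88,robot.current_gripper_force(),robot.current_contact_force())
a=optics.grab_frame("side"); s=cv2.resize(a[90:230,300:440,::-1],None,fx=4,fy=4,interpolation=cv2.INTER_CUBIC)
cv2.imwrite("pics/s5.png",s); print(robot.current_time())
E
```

```text
small rim [ 5.44438872e+02 -9.65612909e-02  1.72000000e+02]
False [548.07490436   1.12350058 113.48800512]
w 66.64300428459985 24.99534707334533 [ 0.57122395 -0.0050527   1.07848001]
[547.69705688   1.21957752 213.00418971] 66.85468387012482 24.99736825720902 [ 0.70765552  1.22009821 -2.12431851]
29.0583
```

View pics/s5.png

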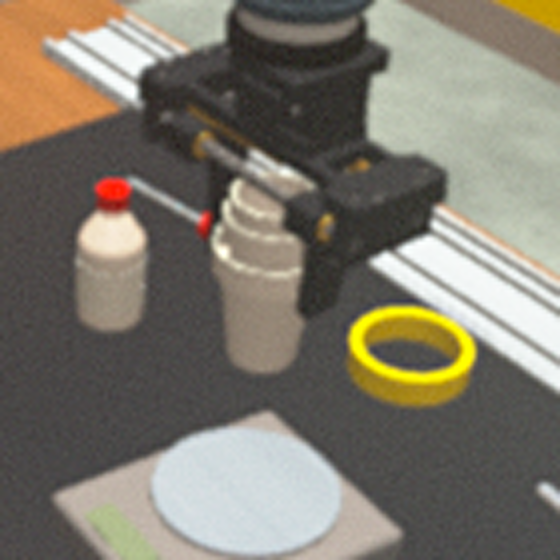

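The stack is held clear of the pan and level (big cup at about crop 262,300). The measured load of 2.1 N matches all three cups. Handing in.

```bash
python3 -c "
from workcell import robot
print(robot.hand_in())"
```

```text
the job is handed in; nothing more can be done
None
```

I nested the three cups, lifted the stack by the big cup 10 cm above the scale pan, and handed the job in at about 29 s with the arm still holding it steady and level; no verdict was returned.

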